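Pack and press a stone tile in the carving frame

ROBOT

A 6-joint arm with a two-finger parallel gripper is mounted at the origin on the work surface. World frame = base frame: x ahead of the robot, y to its left, z up, the work surface at z = 0. Lengths are in m, angles in rad, forces in N, time in s.
With the tool pointing down it reaches from about 0.375 to 0.975 m from the base axis. Payload 3.8 kg.
Tool frame: the origin (TCP) lies on the centre line of the jaws, within the pads' length; the fingertips stand 14 mm ahead of it and the grasp point (between the pads) lies 5 mm behind it; z points along the fingers, y is the line along which they close (so a half turn about z gives the same grasp; the last joint's range is limited). The gripper opens to 85 mm and grips with 20 to 120 N. Pads are 22 mm wide; open, the fingers measure 114 mm over their backs; the gripper's body (76 mm by 85 mm) begins 54 mm behind the grasp point. The pads swing forward as they close: fully open they stand 13 mm farther back than shut.
Start: joints at [-1.32, 0.264, 1.604, -0, 1.274, -0.037], TCP at [0.192, -0.647, 0.245] pointing down, gripper open.
Joint ranges: [-2.63, 2.63], [-0.94, 2.18], [0.31, 2.57], [-1.31, 4.45], [0, 2.66], [-2.55, 2.55]. Speed limits (rad/s): [2.57, 2.57, 3.14, 3.14, 3.14, 3.14].

INTERFACE

Orientations are given as a rotation vector (axis times angle).
In Python, from workcell import bot, eyes, spot_in gives the robot as it stands.
- The arm moves only by the tool carry_out, never from a script. Its argument "series" is text: rows parted by semicolons, each of 4 numbers parted by spaces: the shift along the world's x, y, z in m, then the turn about the world's z in degrees. In form: tx ty tz roll; .... A call has 1 to 20 rows; each row shifts and turns the commanded pose from where the row before left it; what a row does not reach is not made up. A row lasts 1/8 s, in which the tool goes at most 62.5 mm and 10.7 degrees, less where a joint would pass 70% of its speed; a pose out of reach is approached as far as the arm can. A call is refused whole if a number of a shift passes 0.0625 or a number of a turn 10.7, either way. A call with a gripper value outside its range is refused whole. "jaw" is the gripper command: -1 is shut, 1 is fully open, values between are in proportion, set as the call begins (left out, the last holds). The fingers move at their own pace and stop on an object; "grip_force" is the grip in N (left out, the last holds). Time passes only in rows, so rows that do not move let the fingers close. It gives the time, the measured TCP pose, the force, the opening and the grip force at its end, in the units of the state.
- bot.read_state(): the state, without advancing time (a new reading comes with each control period).
- eyes.read_camera(name): name is "scene" or "top"; returns (picture, depth): 480x640x3 uint8, blue, green, red; 480x640 float32, m along the optical axis (not along the pixel's ray), 0 where there is no reading.
- eyes.get_calibration(name): a dict with "K" (3x3 intrinsics, pixels), "distortion" ([k1, k2, p1, p2, k3] as OpenCV has them; the pictures are not rectified), "position" and "rotation" of the camera in the world. Camera axes: x right, y down, z forward; pixel columns grow to the right and rows downward; lengths in m; the calibration is good to about 2 mm. A picture is of the moment at which its call begins. get_calibration takes no time and is no camera call.
- bot.finish_job(): hands the job in; it is judged then, once.
Trained networks look in the newest picture that a camera, given by its name, has taken for a name from the list of things; names that differ only in an ending like _2 or _b are one class to them, and where a whole thing is asked for, a point or a joint stands for the part that bears it (a point fixed in the world has none). Each returns a list of dicts, best first, with "score" (0 to 1); they miss things now and then, are a little off and sometimes report something else, mostly with a low value. They report only what shows in the picture. A call takes as long as a camera call. They do not tell look-alikes from the thing itself.
- spot_in(camera, target): "rect" ([centre column, centre row, width, height] in pixels, round what is visible of it).
The state is a dict: "time": time; "q": joint angles; "joint_vel": joint speeds; "joint_torque": joint torques, N m; "tool_pos": TCP position; "tcp_rot": TCP orientation; "wrist_force": force on the tool from outside, world axes, zero at the start; "torque": the same for the moment, N m; "width": opening from 0.0 (shut) to 1.0 (fully open); "grip_force": force on a finger pad.
Only numpy, scipy, OpenCV 4.12 (cv2) and the standard library are available. Lean on these libraries where they do the work, as an engineer would, in place of code of your own. Each camera call takes 0.05 s, during which the arm holds its last target. There are 200 camera calls.

TASK

Get the carved stone tile held for chiselling: slide the red lock knob on the packer caddy all the way to its end stop, lift the packer out by its blue tab, stand it fully down on the frame's board in the gap between tile and fence, at the one seat that is wide enough (the brass-marked one; the other has the grey pad), and let go of it. Then, with the fingers against the tile's edge opposite the fence, push the tile towards the fence until it is flush and square against the pad and the packer, and finish the program while still holding that firm push of about 10 N, without moving the other loose things.

Things in the scene. Friction and masses are not known exactly. Their poses are not given: they have to be found in the camera images.
- frame: Fixed waxed plywood holding frame standing on the bench. Origin: underside, on the bench. Its x axis points to the fence. Board 220 (x, from -120 to +100) x 260 (y) mm, 20 mm thick: its top is 20 mm above the origin. The dark wooden fence is an upright bar along y, 220 mm long, whose face towards the tile is at x = +60 mm, 26 mm thick, top 55 mm above the origin (35 mm above the board).
- pad: Slick grey plastic block fixed against the fence on the board, 20 (x) x 44 (y) x 30 (z) mm, axes as the frame's, origin at the centre of its underside. Its centre is at frame x = 50 mm and frame y = +52 or -52 mm; the seat is at the other of the two.
- seat: Thin brass marker (under 1 mm, flat on the board) for the wide seat, 44 mm (y) long, axes as the frame's, at frame x = 50 mm, y = -52 or +52 mm. Origin: centre of its underside, level with the board's top. Here the gap between fence and tile is about 26 to 36 mm at the start; at the pad only about 6 to 16 mm is left.
- tile_center (a point): Centre of the loose limestone tile with carved rosette, 95 (x) x 150 (y) x 26 (z) mm, about 0.7 kg, lying flat on the frame's board, its x axis towards the fence. The near edge, which is pushed, is 47.5 mm from the centre towards -x. Pressed home, its back edge is 20 to 22 mm from the fence face. It slides on the board with some 2 to 3 N. Push in line with its middle, or a little nearer the packer: a push nearer the pad leaves the packer unloaded.
- tile_back (a point): Middle of the tile's back edge face, the one towards the fence, 47.5 mm from the centre along tile x, half-way up.
- caddy: Fixed wooden caddy that keeps the packer. Origin: on the bench, right under the packer's starting place. Floor 12 mm thick; x from -70 to +90, y from -50 to +100 mm. The packer stands in a shallow pocket, walls 8 mm high, with about 1.5 mm play. The slide track runs along y at x = -54 mm. A tray with a thin shim lies at x = +38 to +86 mm.
- lock (a joint): Slide of the lock carriage along the caddy's +y, in m: about 0 to 0.01 at the start (its steel tongue, top at 59 mm, bottom at 54 mm above the bench, lies over the packer's near shoulder and keeps the packer in), 0.070 at the end stop (clear). Sliding friction about 1.5 N; it stays where it is left.
- lock_knob (a point): Point on the axis of the upright red lock knob (diameter 20 mm, from 59 to 101 mm above the bench), 80 mm above the bench. It moves with the lock, along the caddy's y. Take or push it with the fingers in line with the caddy's y: the packer's tab stands 54 mm beyond it towards caddy +x.
- packer_center (a point): Centre (half-way up, 40 mm above the underside) of the loose oak packer, 80 mm tall, 60 g. Block 44 (x) x 21.5 (y) x 40 (z) mm below; blue tab 30 (x) x 14 (y) mm on top, from 40 to 80 mm above the underside, to grip across its 14 mm. At the start it stands on the caddy floor with its axes as the caddy's. In the seat its 21.5 mm thickness (its y) goes across the gap, along the frame's x (either way round).
- shim: Bystander: thin reddish shim, 26 x 75 x 10 mm, in the caddy's tray. Leave alone.
- offcut: Bystander: small stone off-cut, 34 x 28 x 22 mm, lying on the frame's board near its +y edge beside the tile. Leave alone.
- mallet: Bystander: round wooden mallet standing on its head, 100 mm wide, 237 mm tall, beyond the frame and caddy. Leave alone.
- brush: Bystander: hand brush lying at the left. Leave alone.
- rubstone: Bystander: green rubbing stone 50 x 100 x 30 mm at the right. Leave alone.
There are look-alikes about, which are no part of the job. Of the things that look like the part that bears packer_center, the larger one is meant.

How it is judged:
On the way, in this order (a step that is already met when the one before it is completed fails the run):
1. the lock is slid to its end stop (value of joint lock above 0.065 m), for 0.1 s.
2. the packer stands in the wide seat, fully down and let go (x of packer_center in the frame of seat between -0.017 and 0.008 m and y of packer_center in the frame of seat between -0.015 and 0.015 m and z of packer_center in the frame of seat below 0.044 m and angle between packer_center's own z axis and vertical below 0.12 rad and angle between the y axis of packer_center and the x axis of frame, either way round below 0.2 rad and contact force between the fingers and packer below 0.1 N), for 0.2 s.
At the end, for the whole second after the job is handed in: Lock within 5 mm of its stop; packer on the seat, upright, fully down, let go (in the gap, within 15 mm along it); tile flat, back edge 17 to 24.5 mm off the fence, square to 0.05 rad, 25 mm sideways; fingers push the tile with over 4 N, tile bears on packer with over 0.5 N; at rest (all of step 2 and value of joint lock above 0.065 m and x of tile_back in the frame of frame between 0.0355 and 0.043 m and y of tile_back in the frame of frame between -0.025 and 0.025 m and angle between the x axis of tile_back and the x axis of frame, either way round below 0.05 rad and angle between tile_back's own z axis and vertical below 0.06 rad and contact force between the fingers and tile above 4 N and contact force between tile and packer above 0.5 N and linear speed of tile below 0.01 m/s); the arm keeps its last pose, push and grip.
It fails at once if a bystander is moved by more than 30 mm (distance of any of shim, offcut, mallet, brush, rubstone from where it was at the start of the episode above 0.03 m).
It fails at once if the tile is tipped up (angle between tile_center's own z axis and vertical above 0.3 rad).
It fails at once if the fingers crush the tile with more than 90 N (contact force between the fingers and tile above 90 N).
It also fails if it takes over 64 s, if anything falls off the work surface, if the arm or the gripper's body presses on something with over 40 N, if the wrist force passes 120 N, or if a joint passes its speed limit or range.

## Working session

There is one attempt and no reset: what is moved stays moved. The work goes in short steps, Python scripts to look and compute and a tool call to move; the robot and the scene stay as the last step left them, time stands still between calls to the robot, and variables do not carry over. Pictures are saved under pics/ and viewed, at most 10 in all, crops included, and the job is handed in when it is done.

Besides the shell and the picture viewer there is one more tool, called after ">>>" as name(argument=value, ...) on one line, values as JSON. carry_out: Moves the arm, as the interface text tells. Its arguments: {"type":"object","properties":{"series":{"type":"string"},"jaw":{"type":"number"},"grip_force":{"type":"number"}},"required":["series"]}

```bash
mkdir -p pics; cat > h.py <<'E'
from workcell import bot, eyes, spot_in
import numpy as np, cv2
def cal(n):
    c=eyes.get_calibration(n);return np.array(c["K"],float),np.array(c["distortion"],float),np.array(c["position"],float),np.array(c["rotation"],float)
def ray(n,uv):
    K,d,p,R=cal(n)
    if R.shape!=(3,3): R=cv2.Rodrigues(R)[0]
    u=cv2.undistortPoints(np.array(uv,float).reshape(-1,1,2),K,d)[:,0]
    return p,np.c_[u,np.ones(len(u))]@R.T
def at_z(n,uv,z):
    p,r=ray(n,uv); return p+r*((z-p[2])/r[:,2])[:,None]
def at_d(n,uv,dep):
    p,r=ray(n,uv); return p+r*np.array(dep).reshape(-1,1)
def cloud(n,dep):
    v,u=np.mgrid[0:480,0:640]
    return at_d(n,np.c_[u.ravel(),v.ravel()],dep.ravel()).reshape(480,640,3)
E
python3 - <<'E'
from h import *
for n in("scene","top"):
    im,d=eyes.read_camera(n); cv2.imwrite(f"pics/{n}0.png",im); np.save(n+"0.npy",d)
    print(n,cal(n)[2],cal(n)[3].tolist())
    for t in("frame","pad","seat","tile_center","caddy","lock_knob","packer_center","shim","offcut"):
        print(t,[(round(r["score"],2),np.round(r["rect"]).tolist(), (lambda c:np.round(at_d(n,[c],[d[min(479,int(c[1])),min(639,int(c[0]))]])[0],3).tolist())(r["rect"][:2])) for r in spot_in(n,t)[:3]])
print(bot.read_state())
E
```

```text
scene [ 1.1496742  -0.7870436   0.95968688] [-2.2355890633484545, -0.6414744187196852, 0.3036103543298773]
frame [(0.89, [342.0, 213.0, 107.0, 75.0], [0.608, 0.166, 0.043])]
pad [(0.4, [351.0, 220.0, 14.0, 17.0], [0.648, 0.148, 0.05]), (0.32, [384.0, 249.0, 40.0, 89.0], [0.809, 0.016, 0.129])]
seat []
tile_center [(0.93, [339.0, 204.0, 52.0, 45.0], [0.581, 0.193, 0.045])]
caddy [(0.86, [262.0, 292.0, 90.0, 73.0], [0.575, -0.167, 0.013])]
lock_knob [(0.8, [238.0, 272.0, 15.0, 25.0], [0.515, -0.178, 0.061])]
packer_center [(0.96, [251.0, 286.0, 20.0, 34.0], [0.573, -0.2, 0.064]), (0.67, [187.0, 297.0, 10.0, 25.0], [0.45, -0.291, 0.04])]
shim [(0.52, [276.0, 304.0, 30.0, 21.0], [0.631, -0.182, 0.017])]
offcut [(0.58, [360.0, 185.0, 12.0, 12.0], [0.585, 0.314, 0.037])]
top [0.51561909 0.00266748 1.85556026] [-2.166222294114771, 2.203290028236704, -0.0518854003700118]
frame [(0.8, [256.0, 252.0, 86.0, 69.0], [0.579, 0.209, 0.052]), (0.66, [166.0, 295.0, 44.0, 56.0], [0.449, 0.499, 0.025])]
pad [(0.48, [272.0, 233.0, 11.0, 10.0], [0.637, 0.16, 0.055])]
seat [(0.42, [239.0, 236.0, 16.0, 8.0
[... 535 characters left out ...]
 [0.513, -0.187, 0.057])]
{'time': 1.0, 'q': array([-1.31991108e+00,  2.63862567e-01,  1.60400802e+00, -1.74548000e-06,
        1.27369011e+00, -3.68887765e-02]), 'joint_vel': array([-0.002045  , -0.00178018,  0.00062537,  0.00027049, -0.00095202,
       -0.00117513]), 'joint_torque': array([ 1.10297900e-03, -5.15077078e+01, -3.67737973e+01,  1.50369774e-04,
        7.50907639e-04,  2.59082846e-06]), 'tool_pos': array([ 0.19158105, -0.6472358 ,  0.24530063]), 'tcp_rot': array([3.10909605e+00, 4.50472426e-01, 2.75420156e-06]), 'wrist_force': array([ 1.20097404, -0.15936248, -0.06248241]), 'torque': array([ 0.01619573, -0.02970616, -0.02327007]), 'grip_force': 0.0, 'width': 1.0021124220807358}
```

View pics/top0.png

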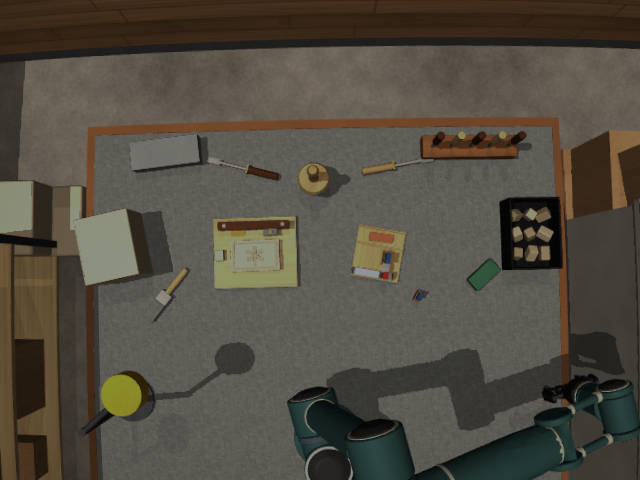

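View pics/scene0.png

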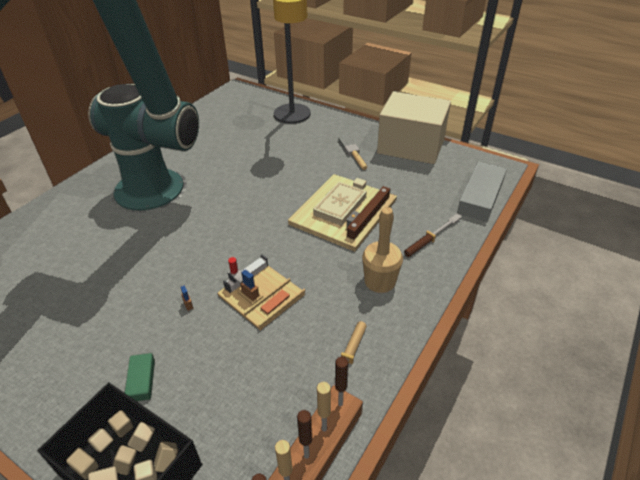

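The top view shows the frame at about (256,252), with the brass seat at (239,232) and the pad at (271,232). The caddy is at (380,254), with the red knob and blue tab near (386,265) and the small look-alike at (419,295). Next I'll zoom in.

```bash
python3 - <<'E'
from h import *
im=cv2.imread("pics/top0.png"); s=cv2.imread("pics/scene0.png")
a=cv2.resize(im[210:295,205:305],(400,340),interpolation=cv2.INTER_CUBIC)
b=cv2.resize(im[215:300,340:440],(400,340),interpolation=cv2.INTER_CUBIC)
c=cv2.resize(s[250:330,210:310],(400,260),interpolation=cv2.INTER_CUBIC)
e=cv2.resize(s[170:250,285:400],(400,260),interpolation=cv2.INTER_CUBIC)
cv2.imwrite("pics/crop0.png",np.vstack([np.hstack([a,b]),np.hstack([c,e])]))
d=np.load("top0.npy"); P=cloud("top",d); np.set_printoptions(precision=4,suppress=True)
hsv=cv2.cvtColor(im,cv2.COLOR_BGR2HSV)
def rect(mask,z,name,n="top"):
    k,l,st,_=cv2.connectedComponentsWithStats(mask.astype(np.uint8))
    i=1+np.argmax(st[1:,4]); v,u=np.where(l==i)
    W=at_z(n,np.c_[u,v],z)
    (cx,cy),(w,h),an=cv2.minAreaRect((W[:,:2]*1000).astype(np.float32)); print(name,st[i],cx,cy,w,h,an)
box=lambda r0,r1,c0,c1:(lambda m:(m.__setitem__((slice(r0,r1),slice(c0,c1)),True),m)[1])(np.zeros((480,640),bool))
H,S,V=[hsv[...,i].astype(int) for i in range(3)]
notgrey=(S>60)&(V>70)
F=box(208,298,205,306); C=box(218,292,342,412)
rect(F&notgrey,.02,"frame"); rect(C&notgrey,.012,"caddy")
Z=P[...,2]; rect(F&(Z>.036)&(P[...,0]<.63)&(S<110),.046,"tile?")
rect(F&((H<12)|(H>170))&(S>100)&(V<130),.055,"fence")
rect(C&(H>95)&(H<130)&(S>120),.092,"tab"); rect(C&((H<6)|(H>172))&(S>150),.1,"knob")
for p in [(232,270),(255,257),(225,255),(285,255)]: print(p,hsv[p[1],p[0]],P[p[1],p[0]])
S2=box(250,330,210,310); hs=cv2.cvtColor(s,cv2.COLOR_BGR2HSV).astype(int)
for nm,m in(("tab",(hs[...,0]>95)&(hs[...,0]<130)&(hs[...,1]>120)),("knob",((hs[...,0]<6)|(hs[...,0]>172))&(hs[...,1]>170))):
    k,l,st,ce=cv2.connectedComponentsWithStats((m&S2).astype(np.uint8)); 
    for i in range(1,k):
        if st[i,4]>15: print("scene",nm,st[i],ce[i],at_z("scene",[ce[i]],.072 if nm=="tab" else .08))
E
```

```text
frame [ 213  216   85   73 3972] 580.1160888671875 217.70089721679688 221.2529754638672 261.03753662109375 0.8024812936782837
caddy [ 350  224   57   59 2173] 569.743896484375 -167.15618896484375 152.4522247314453 162.7073974609375 78.96824645996094
tile? [ 230  239   50   34 1504] 568.1547241210938 214.72488403320312 97.02359771728516 150.87591552734375 1.7396492958068848
fence [218 220  71  10 506] 662.3668823242188 218.13479614257812 24.04595375061035 216.4705047607422 0.6870718002319336
tab [385 253   6   9  42] 555.6202392578125 -188.0241241455078 13.298211097717285 25.630260467529297 79.2161865234375
knob [381 273   7   6  34] 500.83575439453125 -175.81483459472656 17.89414405822754 14.85043716430664 88.92533874511719
(232, 270) [ 36  36 147] [0.5249 0.2859 0.0427]
(255, 257) [ 22  74 135] [0.5637 0.2135 0.0481]
(225, 255) [ 19 119 114] [0.5719 0.3091 0.0313]
(285, 255) [ 33  83 148] [0.5692 0.1229 0.0208]
scene tab [242 271  12  17 120] [247.5833 278.525 ] [[ 0.5563 -0.1896  0.072 ]]
scene knob [229 258   8  15  88] [232.6818 264.8523] [[ 0.5027 -0.1785  0.08  ]]
```

View pics/crop0.png

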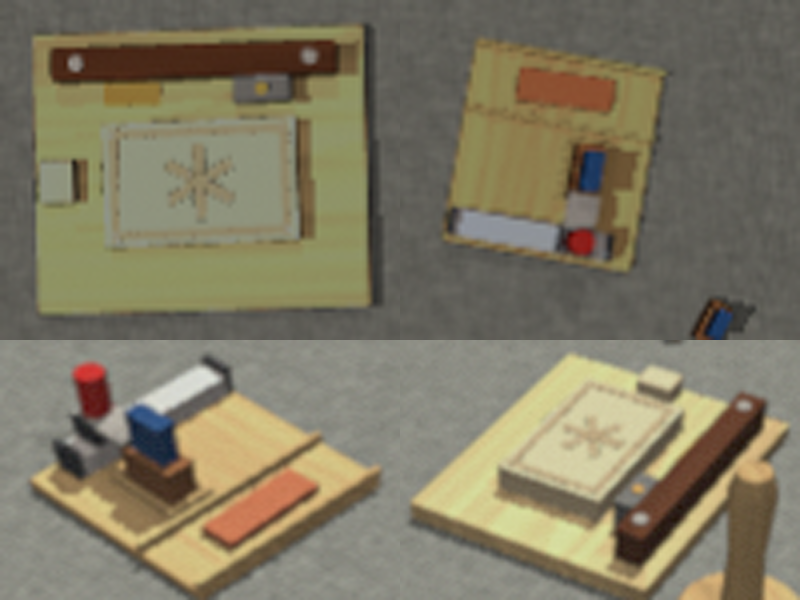

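>>> carry_out(series=".031 .047 0 -2.75;.031 .047 0 -2.75;.031 .047 0 -2.75;.031 .047 0 -2.75;.031 .047 0 -2.75;.031 .047 0 -2.75;.031 .047 0 -2.75;.031 .047 0 -2.75;.031 .047 0 -2.75;.031 .047 0 -2.75;0 0 -.04 0;0 0 -.02 0;0 0 0 0;0 0 0 0", jaw=1, grip_force=30)

```text
time: 2.75
tool_pos: [0.5022, -0.1776, 0.1863]
tcp_rot: [3.127, -0.302, 0.002]
wrist_force: [0.5, 0.3, 1.0]
width: 0.999
grip_force: 0.0
```

>>> carry_out(series="0 0 -.04 0;0 0 -.04 0;0 0 -.022 0;0 0 0 0;0 0 0 0")

```text
time: 3.38
tool_pos: [0.5031, -0.1781, 0.0853]
tcp_rot: [3.126, -0.302, 0.005]
wrist_force: [-0.2, -0.3, 1.7]
width: 1.0
grip_force: 0.0
```

>>> carry_out(series="0 0 0 0;0 0 0 0;0 0 0 0;0 0 0 0;0 0 0 0;0 0 0 0;0 0 0 0;0 0 0 0", jaw=-1)

```text
time: 4.38
tool_pos: [0.5017, -0.1773, 0.0837]
tcp_rot: [3.127, -0.301, 0.0]
wrist_force: [-1.4, 0.5, 5.7]
width: 0.226
grip_force: 29.4
```

>>> carry_out(series=".0017 .009 0 0;.0017 .009 0 0;.0017 .009 0 0;.0017 .009 0 0;.0017 .009 0 0;.0017 .009 0 0;.0017 .009 0 0;.0017 .009 0 0;0 0 0 0;0 0 0 0")

```text
time: 5.62
tool_pos: [0.515, -0.1093, 0.0837]
tcp_rot: [3.12, -0.297, 0.001]
wrist_force: [-5.1, -17.4, 5.3]
width: 0.222
grip_force: 30.3
```

>>> carry_out(series="0 0 0 0;0 0 0 0;0 0 0 0;0 0 .04 0;0 0 .04 0;.01 -.021 .01 0;.01 -.021 0 0;.01 -.021 0 0;.01 -.021 0 0;0 0 0 0;0 0 0 0", jaw=1)

```text
time: 7.0
tool_pos: [0.5547, -0.1892, 0.1723]
tcp_rot: [-3.126, 0.302, 0.003]
wrist_force: [-0.0, -0.5, -0.2]
width: 1.0
grip_force: 0.0
```

```bash
python3 - <<'E'
from h import *
s,d=eyes.read_camera("scene")
a=cv2.resize(s[200:330,170:340],(785,600),interpolation=cv2.INTER_CUBIC); cv2.imwrite("pics/s1.png",a)
print(bot.read_state()["tool_pos"])
E
```

```text
[ 0.55468682 -0.18894101  0.17256162]
```

View pics/s1.png

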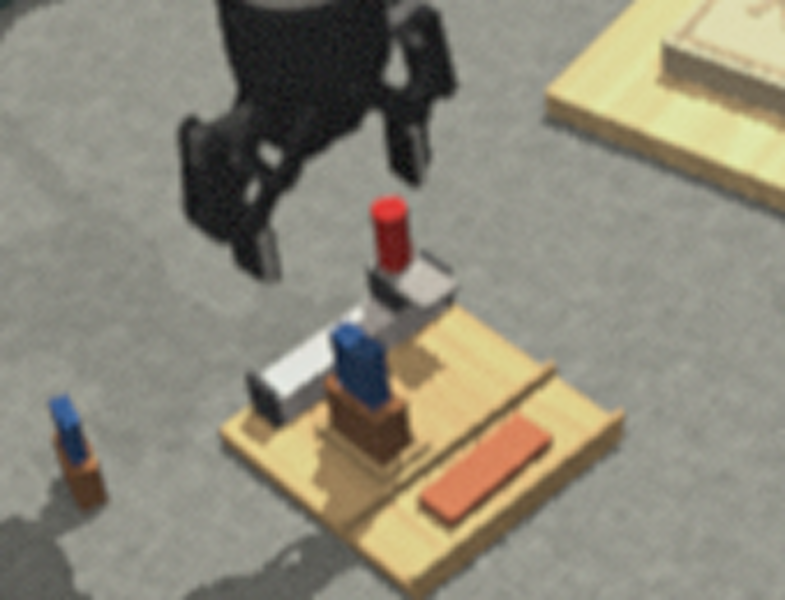

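The lock carriage is at its end stop and the tongue is clear. The gripper sits over the blue tab at about (358,365) in the crop.

>>> carry_out(series="0 0 -.04 0;0 0 -.04 0;0 0 -.022 0;0 0 0 0")

```text
time: 7.55
tool_pos: [0.5529, -0.1878, 0.0689]
tcp_rot: [-3.126, 0.3, 0.008]
wrist_force: [-0.2, 0.2, 0.7]
width: 1.001
grip_force: 0.0
```

>>> carry_out(series="0 0 0 0;0 0 0 0;0 0 0 0;0 0 0 0;0 0 0 0;0 0 0 0;0 0 0 0;0 0 0 0", jaw=-1, grip_force=35)

```text
time: 8.55
tool_pos: [0.5558, -0.1895, 0.0721]
tcp_rot: [3.127, -0.301, 0.002]
wrist_force: [-0.0, -0.7, 5.9]
width: 0.157
grip_force: 36.5
```

>>> carry_out(series="0 0 .01 0;0 0 .02 0;0 0 .04 0;0 0 .04 0;0 0 0 0")

```text
time: 9.18
tool_pos: [0.5582, -0.1904, 0.1872]
tcp_rot: [3.125, -0.301, 0.014]
wrist_force: [-0.7, 0.0, -0.5]
width: 0.158
grip_force: 35.6
```

>>> carry_out(series="0 .0385 0 8.5;0 .0385 0 8.5;0 .0385 0 8.5;0 .0385 0 8.5;0 .038 0 8.5;0 .038 0 8.5;.0125 .038 0 8.5;.0125 .038 0 8.5;.0125 .038 0 8.5;.0125 .038 0 8.5;.0125 .038 0 8.5;.015 .038 0 8.5;0 0 0 0;0 0 0 0;0 0 0 0")

```text
time: 11.05
tool_pos: [0.6321, 0.2676, 0.1809]
tcp_rot: [-2.204, -2.239, 0.002]
wrist_force: [0.6, -0.7, -1.0]
width: 0.161
grip_force: 35.6
```

```bash
python3 - <<'E'
from h import *
np.set_printoptions(precision=4,suppress=True)
s,d=eyes.read_camera("scene")
a=cv2.resize(s[140:260,280:440],(800,600),interpolation=cv2.INTER_CUBIC); cv2.imwrite("pics/s2.png",a)
st=bot.read_state(); print(st["tool_pos"],st["tcp_rot"],st["q"])
for n,t in(("scene","packer_center"),("scene","pad"),("scene","seat")): print(t,spot_in(n,t)[:2])
# project predicted outlines for overlay
K,D,p,r=cal("scene"); R=cv2.Rodrigues(r)[0] if r.shape!=(3,3) else r
th=np.radians(.8);M=np.array([[np.cos(th),-np.sin(th)],[np.sin(th),np.cos(th)]]);o=np.array([.5901,.2178])
def proj(q): return cv2.projectPoints(np.array(q),cv2.Rodrigues(R.T)[0],-R.T@p,K,D)[0][:,0]
def poly(pts,z,c):
    q=[np.r_[o+M@np.array(x)/1e3,z] for x in pts]; uv=(proj(q)-[280,140]+.5)*5
    cv2.polylines(a,[uv.astype(np.int32)],True,c,1)
poly([(-120,-130),(100,-130),(100,130),(-120,130)],.02,(0,255,0))
poly([(60,-110),(86,-110),(86,110),(60,110)],.055,(255,255,0))
poly([(40,30),(60,30),(60,74),(40,74)],.0205,(0,0,255))
poly([(40,-30),(60,-30),(60,-74),(40,-74)],.05,(255,0,255))
cv2.imwrite("pics/s2.png",a)
E
```

```text
[0.6323 0.2676 0.1811] [-2.2037 -2.2387  0.0013] [ 0.3642  0.3288  1.6416 -0.0002  1.172   0.3485]
packer_center [{'rect': [368.8, 164.8, 17.8, 32.4], 'score': 0.69}]
pad [{'rect': [352.2, 218.6, 8.7, 12.3], 'score': 0.4}, {'rect': [139.7, 375.2, 27.2, 49.5], 'score': 0.28}]
seat []
```

View pics/s2.png

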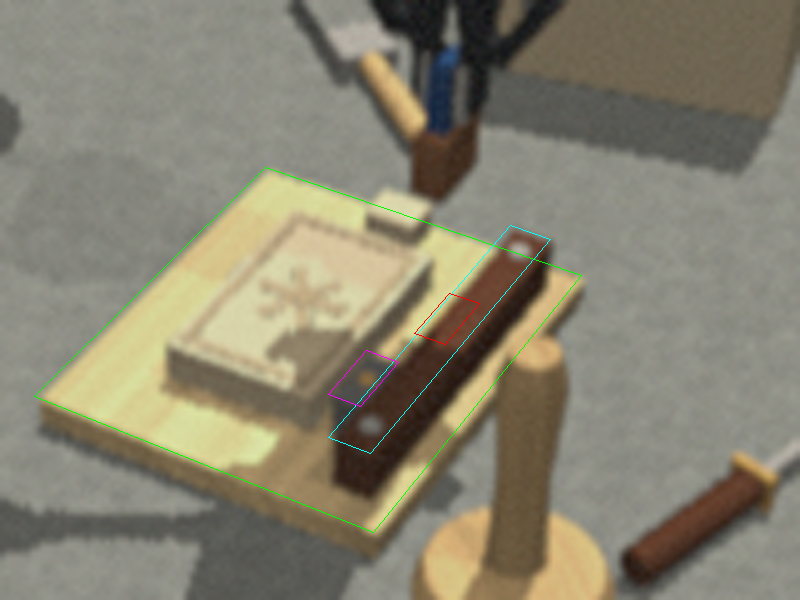

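The projected frame, fence, seat and pad outlines fit the picture to about 2 mm. The packer hangs upright near (445,150), so I'm lowering it.

>>> carry_out(series=".001 .002 -.03 0;0 0 -.03 0;0 0 -.015 0;0 0 -.01 0;0 0 -.008 0;0 0 -.005 0;0 0 0 0;0 0 0 0")

```text
time: 12.25
tool_pos: [0.6341, 0.2709, 0.0839]
tcp_rot: [2.202, 2.24, 0.001]
wrist_force: [-0.2, 0.2, -0.8]
width: 0.157
grip_force: 35.6
```

>>> carry_out(series="-.001 0 -.002 0;0 0 -.0015 0;0 0 -.0015 0;0 0 0 0;0 0 0 0")

```text
time: 12.88
tool_pos: [0.633, 0.2709, 0.0801]
tcp_rot: [2.202, 2.24, 0.001]
wrist_force: [-2.4, 0.0, 7.5]
width: 0.16
grip_force: 36.6
```

>>> carry_out(series="0 0 0 0;0 0 0 0;0 0 0 0;0 0 0 0;0 0 .02 0;0 0 .04 0;0 0 .04 0;-.03 -.01 .03 0;-.04 0 0 0;0 0 0 0;0 0 0 0", jaw=-0.3)

```text
time: 14.25
tool_pos: [0.5633, 0.261, 0.2096]
tcp_rot: [2.201, 2.24, 0.003]
wrist_force: [0.5, -0.7, 0.3]
width: 0.349
grip_force: 0.0
```

```bash
python3 - <<'E'
from h import *
np.set_printoptions(precision=4,suppress=True)
s,d=eyes.read_camera("scene")
cv2.imwrite("pics/s3.png",cv2.resize(s[140:260,280:440],(800,600),interpolation=cv2.INTER_CUBIC))
st=bot.read_state(); print(st["tool_pos"],st["tcp_rot"],st["q"])
h=cv2.cvtColor(s,cv2.COLOR_BGR2HSV).astype(int); m=(h[...,0]>95)&(h[...,0]<130)&(h[...,1]>120); m[:140]=0;m[260:]=0;m[:,:280]=0;m[:,440:]=0
v,u=np.where(m); print(len(v),at_z("scene",[[u.mean(),v.mean()]],.08))
print(spot_in("scene","packer_center")[:2])
E
```

```text
[0.5636 0.261  0.2092] [2.2015 2.24   0.0026] [ 0.3937  0.1866  1.7655 -0.0002  1.1877  0.3764]
66 [[0.6335 0.2713 0.08  ]]
[{'rect': [188.8, 298.3, 10.8, 25.2], 'score': 0.69}, {'rect': [368.5, 193.2, 18.3, 30.7], 'score': 0.47}]
```

View pics/s3.png

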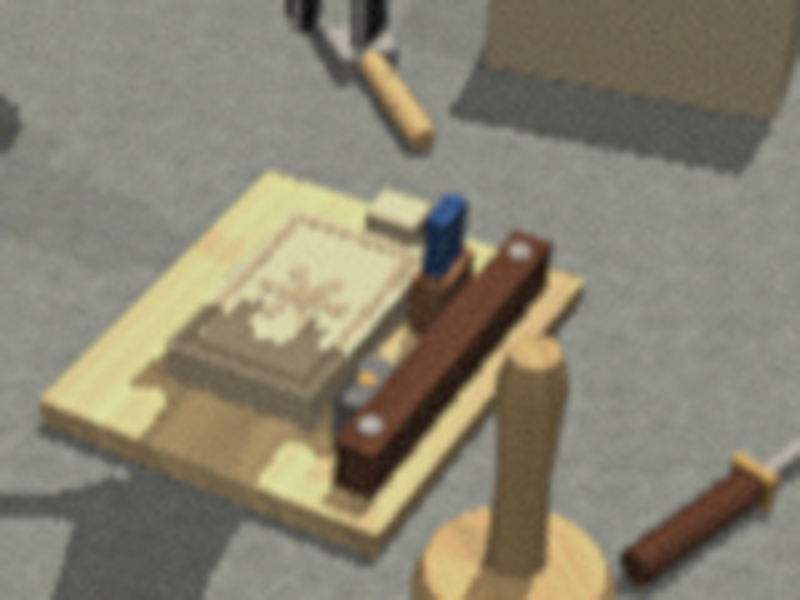

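The packer stands upright in the seat at about (440,270) in the crop, between tile and fence. Its measured position, (0.6335, 0.271), is right.

>>> carry_out(series="-.0075 -.004 0 9;-.0075 -.004 0 9;-.0075 -.004 0 9;-.0075 -.004 0 9;-.0075 -.004 0 9;-.0075 -.004 0 9;-.0075 -.004 0 9;-.0075 -.004 0 9;-.0075 -.004 0 9;-.0075 -.004 0 9;0 0 -.04 0;0 0 -.04 0;0 0 -.04 0;0 0 -.03 0;0 0 -.016 0;0 0 0 0;0 0 0 0;0 0 0 0", jaw=-1)

```text
time: 16.6
tool_pos: [0.4891, 0.2213, 0.0439]
tcp_rot: [-0.027, 3.139, 0.002]
wrist_force: [0.5, -0.4, 0.1]
width: -0.0
grip_force: 0.0
```

>>> carry_out(series=".005 0 0 0;.005 0 0 0;.004 0 0 0;.003 0 0 0;.003 0 0 0;.003 0 0 0;0 0 0 0;0 0 0 0")

```text
time: 17.6
tool_pos: [0.5106, 0.2207, 0.0422]
tcp_rot: [0.027, -3.141, 0.0]
wrist_force: [-0.1, -1.1, -0.3]
width: 0.005
grip_force: 0.0
```

>>> carry_out(series=".002 0 0 0;.002 0 0 0;.002 0 0 0;0 0 0 0;0 0 0 0")

```text
time: 18.23
tool_pos: [0.5166, 0.2207, 0.0421]
tcp_rot: [0.027, -3.141, 0.0]
wrist_force: [-3.4, 0.9, 0.9]
width: 0.0
grip_force: 1.2
```

>>> carry_out(series=".002 0 0 0;.002 0 0 0;.001 0 0 0;0 0 0 0;0 0 0 0")

```text
time: 18.85
tool_pos: [0.5219, 0.2207, 0.0422]
tcp_rot: [-0.027, 3.141, -0.0]
wrist_force: [-1.5, 0.3, -0.4]
width: -0.002
grip_force: 0.8
```

>>> carry_out(series=".001 0 0 0;.001 0 0 0;0 0 0 0;0 0 0 0")

```text
time: 19.35
tool_pos: [0.5237, 0.2207, 0.0422]
tcp_rot: [-0.027, 3.141, -0.0]
wrist_force: [-2.1, -0.7, -1.4]
width: 0.006
grip_force: 1.0
```

>>> carry_out(series=".001 0 0 0;.001 0 0 0;0 0 0 0;0 0 0 0")

```text
time: 19.85
tool_pos: [0.5239, 0.2207, 0.0422]
tcp_rot: [0.027, -3.138, 0.001]
wrist_force: [-8.0, 0.1, 3.7]
width: 0.004
grip_force: 4.0
```

>>> carry_out(series=".001 0 0 0;.001 0 0 0;0 0 0 0;0 0 0 0")

```text
time: 20.35
tool_pos: [0.524, 0.2206, 0.0422]
tcp_rot: [0.027, -3.134, 0.002]
wrist_force: [-13.9, 0.1, 9.7]
width: -0.001
grip_force: 6.8
```

```bash
python3 - <<'E'
from h import *
s,d=eyes.read_camera("scene"); t,dt=eyes.read_camera("top")
a=cv2.resize(s[140:260,280:440],(800,600),interpolation=cv2.INTER_CUBIC); b=cv2.resize(t[210:295,205:305],(705,600),interpolation=cv2.INTER_CUBIC)
cv2.imwrite("pics/s4.png",cv2.resize(np.hstack([a,b]),(800,319)))
P=cloud("scene",d)
Z=P[...,2]; m=(abs(Z-.046)<.004)&(abs(P[...,0]-.58)<.06)&(abs(P[...,1]-.215)<.082)
v,u=np.where(m); W=at_z("scene",np.c_[u,v],.046)
print(cv2.minAreaRect((W[:,:2]*1000).astype(np.float32)))
h=cv2.cvtColor(s,cv2.COLOR_BGR2HSV).astype(int); m=(h[...,0]>95)&(h[...,0]<130)&(h[...,1]>120); m[:140]=0;m[260:]=0;m[:,:280]=0;m[:,440:]=0
v,u=np.where(m); print(len(v),at_z("scene",[[u.mean(),v.mean()]],.08))
print(bot.read_state()["wrist_force"])
E
```

```text
((581.3699340820312, 209.47952270507812), (117.02726745605469, 154.36375427246094), 1.922224998474121)
71 [[0.63957011 0.27229146 0.08      ]]
[-13.30032433   0.26803853   9.40330504]
```

View pics/s4.png

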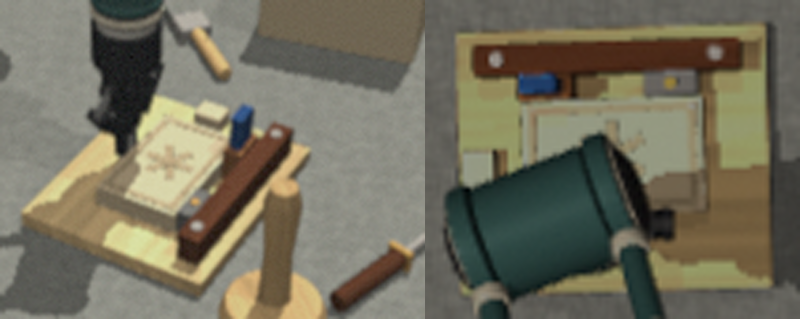

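The top view shows the tile flush and parallel to the fence. The packer has been pushed against the fence (x 0.6335 → 0.6396) and the pad is touching. I'll ease the push to about 10 N.

>>> carry_out(series="-.001 0 0 0;0 0 0 0;0 0 0 0;0 0 0 0;0 0 0 0")

```text
time: 21.08
tool_pos: [0.5239, 0.2206, 0.0422]
tcp_rot: [0.027, -3.136, 0.001]
wrist_force: [-10.0, 0.2, 5.8]
width: 0.0
grip_force: 5.3
```

```bash
python3 -c "
from h import *
print(bot.finish_job())"
```

```text
the job is handed in; nothing more can be done
None
```

The job is handed in; no verdict came back. The lock is at its end stop, the packer stands in the brass-marked seat and is let go, and the fingers are holding the tile flush against the pad and packer at about 10 N.

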